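Build the tamper's display pile from offcuts

TASK

Make the showroom's display stand: first clear the tin and the filter holder off the marble slab into the black tray, then pile all the wooden offcuts that are there one on another over the middle of the slab, each lying flat on a broad face, turning the wedges against one another so that the top comes out nearly level. Finally stand the tamper upright on top of the finished pile; everything must stay put when let go, and leave the cups, jug, brush and carton where they are.

Things in the scene. Friction and masses are not known exactly. Their poses are not given: they have to be found in the camera images.
- slab: Fixed marble slab 160 (x) by 170 (y) by 20 mm lying on the table, on which the pile is built. Origin: centre of its underside.
- slab_top (a point): Centre of the slab's top face, 20 mm above the table.
- tray: Fixed black plastic tray 220 (x) by 260 (y) by 30 mm high, walls 8 mm, floor 8 mm thick; origin: centre of its underside, z up.
- tin: Square grey tin with a steel lid, 58 by 58 by 80 mm tall, about 0.2 kg, standing on the slab at the start. Origin: centre of its underside, z towards the lid.
- portafilter: Coffee-machine filter holder: a round open steel cup 60 mm across at the rim (56 at its base) and 40 mm tall with a straight handle, 0.4 kg, on the slab at the start. Origin: centre of the cup's underside; +x points along the handle, which ends 168 mm from the origin; its axis is 28 mm above the underside and its black grip is 26 mm thick. The weight lies in the cup, so lift by the cup, across y.
- tamper: Coffee tamper: heavy round steel base 56 mm across and 22 mm high with a turned black handle on top, 88 mm tall overall, 0.4 kg. The handle is 32 to 34 mm thick from 46 to 70 mm up, narrow (20 mm) just over the base. Origin: centre of the base's underside, z up along the handle.
- wedge_a: Wooden tabletop offcut, dark, a wedge 118 mm long and 62 mm wide, underside flat, top flat but sloping along the length: 46 mm thick at its -x end, 34 mm at its +x end. With z up it rests on its underside. Origin: middle of its length and width, on the underside. x runs along the length, y across the width. The two long sides are upright, flat and parallel (good to grip); 0.15 to 0.25 kg. May be absent.
- wedge_b: Wooden tabletop offcut, mid-brown, a wedge 104 mm long and 58 mm wide, underside flat, top flat but sloping along the length: 44 mm thick at its -x end, 34 mm at its +x end. With z up it rests on its underside. Origin: middle of its length and width, on the underside. x runs along the length, y across the width. The two long sides are upright, flat and parallel (good to grip); 0.15 to 0.25 kg. May be absent.
- wedge_c: Wooden tabletop offcut, dark, a wedge 112 mm long and 60 mm wide, underside flat, top flat but sloping along the length: 42 mm thick at its -x end, 32 mm at its +x end. With z up it rests on its underside. Origin: middle of its length and width, on the underside. x runs along the length, y across the width. The two long sides are upright, flat and parallel (good to grip); 0.15 to 0.25 kg. May be absent.
- board: Mid-brown wooden offcut of even thickness 34 mm, 116 mm long, 60 mm wide, two corners sawn off (so its -y side runs from x = -34 to 58 mm, its +y side from x = -58 to 36 mm). With z up it rests on its underside. Origin: middle of its length and width, on the underside. x runs along the length, y across the width. The two long sides are upright, flat and parallel (good to grip); 0.15 to 0.25 kg. May be absent.
- boat: Dark wooden offcut 112 mm long, 58 mm wide, 40 mm thick, top flat; the underside is flat only over the middle 72 mm and rises 10 mm towards both ends like a boat. With z up it rests on its underside. Origin: middle of its length and width, on the underside. x runs along the length, y across the width. The two long sides are upright, flat and parallel (good to grip); 0.15 to 0.25 kg. May be absent.
- cup_a: Bystander: white cup, 68 mm across, 55 mm high.
- cup_b: Bystander: white cup, 68 mm across, 55 mm high.
- jug: Bystander: steel milk jug, 84 mm across, 100 mm high, with a handle.
- brush: Bystander: brush lying at the far side, 150 mm long.
- carton: Bystander: small carton 120 by 80 by 60 mm.

How it is judged:
By the outcome, as a careful person would: the job done as asked, in the order asked, and still so for the second after the job is handed in, with the robot touching nothing.
Of wedge_a, wedge_b, wedge_c, board, boat only 3 to 5 are there at a start; the rules pass over those that are not, and their reading is None.
At some moment in a run one of tin, portafilter may be knocked a few centimetres aside while the robot is not near it.
Once in a run the grip may slacken for a moment while it holds something.
It also fails if it takes over 210 s, if anything falls off the work surface, if the arm or the gripper's body presses on something with over 40 N, if the wrist force passes 120 N, or if a joint passes its speed limit or range.

ROBOT

A 6-joint arm with a two-finger parallel gripper is mounted at the origin on the work surface. World frame = base frame: x ahead of the robot, y to its left, z up, the work surface at z = 0. Lengths are in m, angles in rad, forces in N, time in s.
With the tool pointing down it reaches from about 0.35 to 0.95 m from the base axis. Payload 17.4 kg.
Tool frame: the origin (TCP) lies at the very end of the fingers, on their centre line; the grasp point (between the pads) lies 19 mm behind it (bot.grip_depth is the distance from the TCP to the grasp point, in m); z points along the fingers, y is the line along which they close (so a half turn about z gives the same grasp; the last joint's range is limited). The gripper opens to 93 mm and grips with 3 to 60 N. Pads are 15 mm wide; open, the fingers measure 128 mm over their backs; the gripper's body (75 mm by 188 mm) begins 65 mm behind the grasp point.
Start: joints at [1.306, 0.116, 1.442, -0, 1.584, -0.038], TCP at [0.152, 0.658, 0.219] pointing down, gripper open.
Joint ranges: [-2.83, 2.83], [-0.83, 2.19], [0.07, 2.5], [-1.14, 4.28], [0.01, 3], [-2.97, 2.97]. Speed limits (rad/s): [1.89, 1.89, 2.22, 3.14, 3.14, 3.14].

INTERFACE

Orientations are given as a rotation vector (axis times angle).
In Python, from station import bot gives the robot as it stands. Calls block until the motion is done:
- bot.move_ptp(position, orientation): joint-space move of the TCP to a pose.
- bot.move_straight(position, velocity=0.15, orientation=None): straight line of the TCP; orientation=None keeps the orientation; velocity is the mean speed in m/s.
- bot.goto_joints(angles): joint-space move.
- bot.gripper_to(opening): opening from 0.0 (shut) to 1.0 (fully open); the grip force is fixed at half the most; returns when the fingers have stopped.
- bot.sleep(seconds).
- bot.ik(position, orientation): joint angles nearest the present ones, or None.
- bot.observe(): the state.
- bot.grab_frame(name): name is "scene" or "top" or "wrist"; returns the picture (480x640x3 uint8, blue, green, red); there is no depth.
- bot.get_calibration(name): a dict with "fovy" (degrees; the focal length in pixels is half the picture's height over the tangent of half this angle, whatever the lens; pixels are square), "cx", "cy" (the principal point, pixels), "R" (3x3) and "t" (3): a world point X has camera coordinates R X + t; the wrist camera has in their place "mount" (4x4, takes a point from camera to tool coordinates, whose origin is the TCP and whose axes are the flange's). Camera axes: x right, y down, z forward; pixel columns grow to the right and rows downward; lengths in m; the calibration is good to about 2 mm. The wrist camera is an equidistant fisheye: a pixel r from the principal point sees the ray r / f radians off the axis. A picture is of the moment at which its call begins: read the wrist's pose just before it. get_calibration takes no time and is no camera call.
A pose or a line that the arm cannot do raises bot.PlanningError and nothing moves.
- bot.finish_job(): hands the job in; it is judged then, once.
The state is a dict: "time_s": time; "joints": joint angles; "dq": joint speeds; "effort": joint torques, N m; "eef_pos": TCP position; "orientation": TCP orientation; "ft_force": force on the tool from outside, world axes, zero at the start; "wrist_torque": the same for the moment, N m; "finger_gap": opening from 0.0 (shut) to 1.0 (fully open); "grip_force": force on a finger pad.
Only numpy, scipy, OpenCV 4.12 (cv2) and the standard library are available. Lean on these libraries where they do the work, as an engineer would, in place of code of your own. Each camera call takes 0.05 s, during which the arm holds its last target. There are 200 camera calls.

## Working session

There is one attempt and no reset: what is moved stays moved. The work goes in short steps, each a Python script; the robot and the scene stay as the last script left them, time stands still between calls to the robot, and variables do not carry over. Pictures are saved under pics/ and viewed, at most 14 in all, crops included, and the job is handed in when it is done.

```bash
ls; mkdir -p pics; python3 - <<'E'
from station import bot
import cv2
for n in ("scene","top"):
    cv2.imwrite(f"pics/{n}0.png",bot.grab_frame(n)); print(n,bot.get_calibration(n))
print(bot.get_calibration("wrist")); o=bot.observe(); print(o)
E
```

```text
pics
scene {'fovy': 55.58302912527558, 'cx': 323.30433953253845, 'cy': 238.10705974467237, 'R': array([[ 0.72153088,  0.69237819, -0.00237051],
       [ 0.49247535, -0.51561164, -0.70115096],
       [-0.4866839 ,  0.50473465, -0.71300892]]), 't': array([-0.37718387, -0.260236  ,  1.38935466])}
top {'fovy': 55.99860843898225, 'cx': 316.15925462032726, 'cy': 239.07069865568332, 'R': array([[ 0.0038399 , -0.99998093,  0.00483655],
       [-0.97318375, -0.00484932, -0.22997797],
       [ 0.22999704, -0.00382376, -0.97318382]]), 't': array([-0.05817726,  0.5590914 ,  1.1615399 ])}
{'fovy': 65.70646984690485, 'cx': 320.8640636414612, 'cy': 241.26535181959443, 'mount': array([[-1.72476589e-04, -9.71069970e-01, -2.38795066e-01,
         6.58648305e-02],
       [ 9.99999902e-01, -6.98548342e-05, -4.38211064e-04,
        -3.67944144e-04],
       [ 4.08852615e-04, -2.38795118e-01,  9.71069886e-01,
        -1.64985543e-01],
       [ 0.00000000e+00,  0.00000000e+00,  0.00000000e+00,
         1.00000000e+00]])}
{'time_s': 0.1, 'joints': array([ 1.30623323e+00,  1.16464610e-01,  1.44219409e+00,  2.26082004e-05,
        1.58396773e+00, -3.78131165e-02]), 'dq': array([-0.00138667, -0.00117131, -0.00143504,  0.00152164, -0.0002814 ,
        0.0012811 ]), 'effort': array([ 2.49876713e-03, -7.22893596e+01, -6.23867798e+01,  7.82434107e-02,
        2.25960411e-02, -4.99340115e-05]), 'eef_pos': array([0.15171415, 0.65755458, 0.21796378]), 'orientation': array([-3.55394849e-01, -3.12124617e+00,  1.59989644e-03]), 'ft_force': array([-1.01567614,  0.21940828,  0.63892208]), 'wrist_torque': array([ 0.0445739 , -0.04156237,  0.0170193 ]), 'grip_force': 0.0, 'finger_gap': 0.9990019711921082}
```

View pics/top0.png

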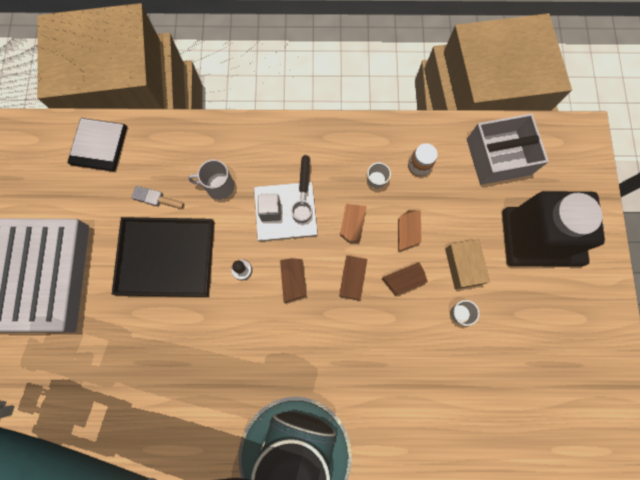

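View pics/scene0.png

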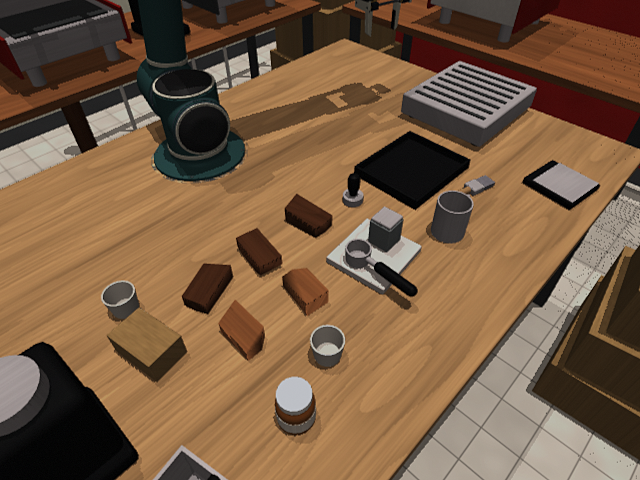

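The top view shows the slab at about (286,211) with the tin at (268,207) and the filter holder cup at (302,212), handle pointing up. The tray is at (164,257) and the tamper at (241,269). All five offcuts are there: dark at (293,280), (353,278) and (405,279), brown at (353,223) and (410,230).

```bash
cat > h.py <<'E'
import numpy as np, cv2
from station import bot
from scipy.spatial.transform import Rotation as Ro
def ray(name,uv,eef=None):
    c=bot.get_calibration(name); f=240/np.tan(np.radians(c["fovy"]/2))
    d=(np.atleast_2d(uv).astype(float)-[c["cx"],c["cy"]])/f
    if name=="wrist":
        th=np.linalg.norm(d,axis=1,keepdims=True); dc=np.hstack([d/np.maximum(th,1e-9)*np.sin(th),np.cos(th)])
        p,o=eef; R=Ro.from_rotvec(o).as_matrix(); M=c["mount"]
        return R@M[:3,3]+p, dc@(R@M[:3,:3]).T
    return -c["R"].T@c["t"], np.hstack([d,np.ones((len(d),1))])@c["R"]
def plane(name,uv,z,eef=None):
    C,D=ray(name,uv,eef); return C+D*((z-C[2])/D[:,2])[:,None]
def proj(name,X,eef=None):
    c=bot.get_calibration(name); f=240/np.tan(np.radians(c["fovy"]/2)); X=np.atleast_2d(X)
    if name=="wrist":
        p,o=eef; R=Ro.from_rotvec(o).as_matrix(); M=c["mount"]
        q=((X-p)@R-M[:3,3])@M[:3,:3]; r=np.linalg.norm(q[:,:2],axis=1,keepdims=True)
        d=q[:,:2]/r*np.arctan2(r,q[:,2:])
    else: q=X@c["R"].T+c["t"]; d=q[:,:2]/q[:,2:]
    return d*f+[c["cx"],c["cy"]]
def down(yaw,tilt=None):
    "tool z down, tool x at heading yaw; optional tilt matrix applied in world"
    R=Ro.from_matrix(np.array([[np.cos(yaw),np.sin(yaw),0],[np.sin(yaw),-np.cos(yaw),0],[0,0,-1]]).T.T)
    return ((Ro.from_matrix(tilt)*R) if tilt is not None else R).as_rotvec()
def snap(name,fn):
    o=bot.observe(); e=(o["eef_pos"],o["orientation"]); im=bot.grab_frame(name); cv2.imwrite(f"pics/{fn}.png",im)
    np.savez(f"pics/{fn}.npz",p=e[0],o=e[1]); return im,e
E
python3 - <<'E'
from h import *
np.set_printoptions(precision=3,suppress=True)
for n,uv,z in [("slab corners",[(255,187),(313,183),(316,236),(258,240)],.02),("tray",[(119,218),(213,220),(211,297),(113,295)],.03),("tamper",[(241,271)],.011),("tin",[(268,200)],.08),("pf",[(302,210)],.04),("pfhandle",[(305,157)],.028),("dark",[(293,278),(353,276),(405,277)],.04),("brown",[(353,221),(410,228)],.038)]:
    print(n,plane("top",uv,z)[:,:2].tolist())
# look down over the offcuts and over the slab
bot.move_ptp([0.5,-0.13,0.36],down(np.pi)); snap("wrist","w0")
print(bot.observe()["time_s"])
bot.move_ptp([0.57,0.09,0.36],down(np.pi)); snap("wrist","w1")
o=bot.observe();print(o["time_s"],o["eef_pos"],o["joints"])
c=cv2.imread("pics/scene0.png")[180:370,170:350]; cv2.imwrite("pics/sc.png",cv2.resize(c,None,fx=4,fy=3.1,interpolation=2)[:600])
E
```

```text
slab corners [[0.7242293070664032, 0.12195032197239002], [0.7374485770360661, -0.046067966461140114], [0.5789627599011756, -0.055408432873927174], [0.5665420451571921, 0.1079841219621291]]
tray [[0.6260399961776952, 0.5010268896164745], [0.6215596330450974, 0.23560807951714502], [0.4047809721694123, 0.22881271867659736], [0.40903629414397397, 0.4946809485372832]]
tamper [[0.4795104651660602, 0.15360797411031923]]
tin [[0.6651760994500338, 0.07667673214354732]]
pf [[0.6493008791749956, -0.015590087728260475]]
pfhandle [[0.8149433957919001, -0.022235014145755058]]
dark [[0.4562282962315328, 0.006748225472021016], [0.46245786156906676, -0.15656480449935894], [0.4603596394102045, -0.2982346694642202]]
brown [[0.6184470081621019, -0.1590633428756928], [0.5989469809808621, -0.3183803747610779]]
3.2083
4.175 [0.57  0.089 0.36 ] [ 0.111 -0.1    1.432 -0.     1.809 -1.459]
```

View pics/w0.png

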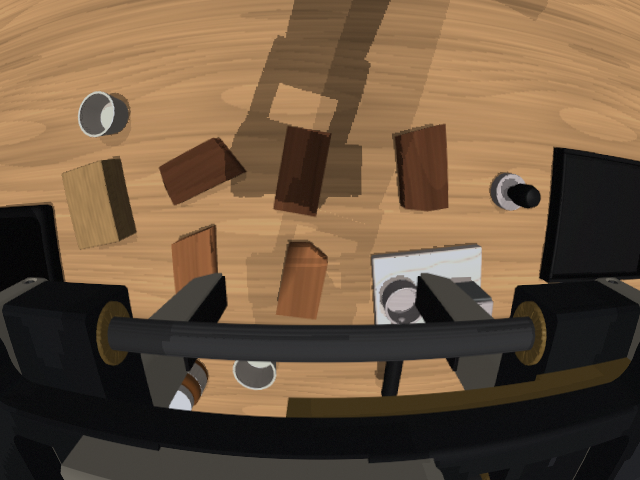

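View pics/w1.png

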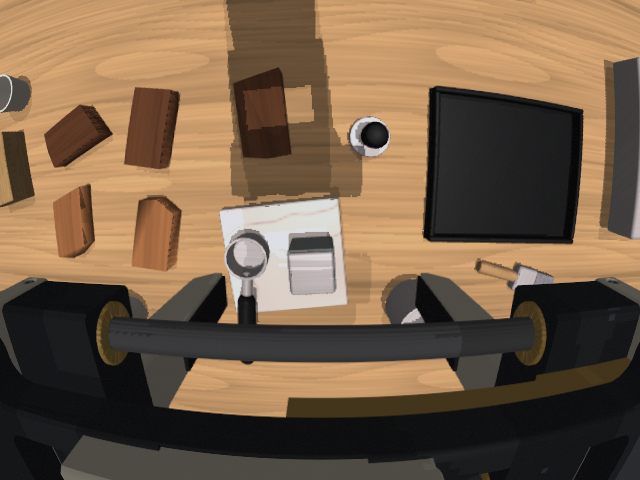

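View pics/sc.png

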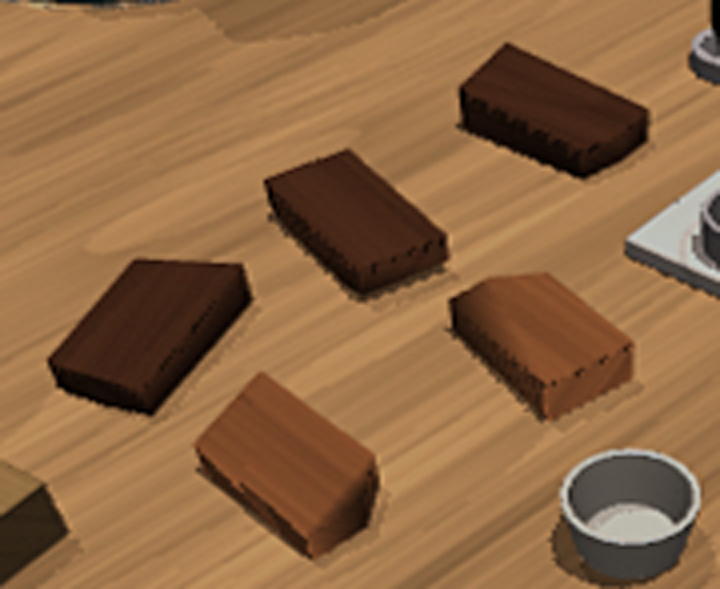

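The wrist views show all five offcuts, the tamper at (370,135) in w1, and the cup and tin on the slab. I'll take the tin and cup from w1 at their true heights and enlarge the offcuts to identify them.

```bash
python3 - <<'E'
from h import *
np.set_printoptions(precision=4,suppress=True)
d=np.load("pics/w1.npz"); e=(d["p"],d["o"])
lid=plane("wrist",[(290,251),(332,249),(336,293),(293,295)],.1,e); print("lid",lid[:,:2].tolist(),lid.mean(0))
print("pf rim",plane("wrist",[(226,255),(270,255),(248,233),(248,279)],.06,e)[:,:2].tolist()); print("handle",plane("wrist",[(247,280),(247,345)],.048,e)[:,:2].tolist())
print("slab",plane("wrist",[(221,210),(339,198),(347,303),(235,313)],.02,e)[:,:2].tolist())
print("tray",plane("wrist",[(435,87),(582,108),(573,243),(424,240)],.03,e)[:,:2].tolist())
print("tamper",plane("wrist",[(369,140)],.015,e), plane("wrist",[(376,134)],.085,e))
w0=cv2.imread("pics/w0.png");w1=cv2.imread("pics/w1.png")
def g(im,x,y): return cv2.resize((255*(im[y:y+100,x:x+100]/255.)**.6).astype(np.uint8),(266,300),interpolation=2)
m=np.vstack([np.hstack([g(w1,215,63),g(w0,255,120),g(w0,160,120)]),np.hstack([g(w1,110,185),g(w1,25,175),g(w1,100,80)])])
cv2.imwrite("pics/m.png",m)
E
```

```text
lid [[0.6204057622643876, 0.05193171041795715], [0.6179298620231819, 0.10180540519440379], [0.6739429048371002, 0.10719132105793792], [0.6766995595433468, 0.054250533445525995]] [0.6472 0.0788 0.1   ]
pf rim [[0.6371379241587248, -0.03766105438165766], [0.6368446974922944, 0.021967574635263998], [0.607266607676703, -0.006043243530129458], [0.6705605611473973, -0.009393739993180467]]
handle [[0.6763482929787525, -0.013441505003063153], [0.7796253035810966, -0.02097980615915672]]
slab [[0.5828146102373416, -0.052064392445417926], [0.567239798466381, 0.1133623892063716], [0.7219865464549449, 0.1270780148431943], [0.7402889472237982, -0.04183806128922267]]
tray [[0.41035946817949365, 0.243354598842906], [0.40992641354980697, 0.4993046133294201], [0.6286662254546285, 0.49974773247101933], [0.6238909289696817, 0.2336144558895037]]
tamper [[0.4872 0.1542 0.015 ]] [[0.4821 0.1536 0.085 ]]
```

View pics/m.png

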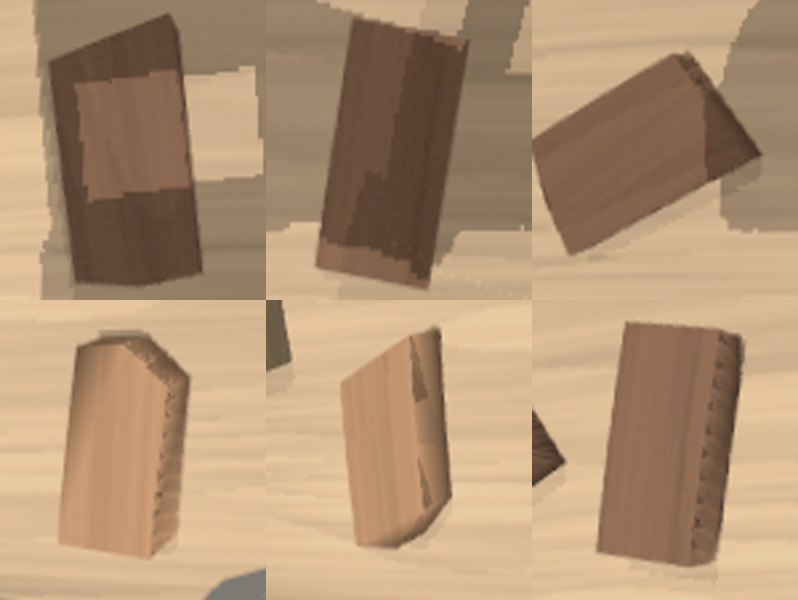

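Brown 2, at (0.60,-0.32), has two opposite corners sawn, so it is the board; brown 1 is therefore wedge_b. I'll get close views of the dark ones later. Next I clear the tin.

```bash
cat >> h.py <<'E'
W=0.093; SAFE=0.22
def kpick(ps):
    "half turn k for which every (pos,yaw) is reachable, with the last joint nearest the middle"
    best=None
    for k in (0,1):
        js=[bot.ik(p,down(y+k*np.pi)) for p,y in ps]
        if all(j is not None for j in js):
            s=max(abs(j[5]) for j in js)
            if best is None or s<best[0]: best=(s,k)
    assert best, "unreachable"
    return best[1]
def guarded(p,o,depth=.008,f=5.0,step=.001):
    "go down in small steps until the wrist feels the support; p = expected contact pose"
    p=np.array(p,float); bot.move_straight(p+[0,0,.004],.06,o); bot.sleep(.1)
    b=bot.observe()["ft_force"][2]; n=0
    while n*step<depth+.004:
        n+=1; bot.move_straight(p+[0,0,.004-n*step],.03)
        if bot.observe()["ft_force"][2]-b>f: break
    return p[2]+.004-n*step
def pick(xy,z,yaw,up=SAFE,opening=1.0):
    o=down(yaw); bot.gripper_to(opening)
    bot.move_ptp([*xy,max(z+.08,.15)],o); bot.move_straight([*xy,z],.2,o); bot.gripper_to(0)
    s=bot.observe(); g=s["finger_gap"]*W; bot.move_straight([*xy,up],.25); s=bot.observe()
    print("gap at grip %.4f after lift %.4f force %.1f t %.1f"%(g,s["finger_gap"]*W,s["grip_force"],s["time_s"])); return g
def place(xy,z,yaw,width,tilt=None,up=SAFE,clear=.016,f=5.0):
    o=down(yaw,tilt); bot.move_ptp([*xy,max(up,z+.06)],o); bot.move_straight([*xy,z+.02],.2,o)
    zz=guarded([*xy,z],o,f=f); g=bot.observe()["finger_gap"]*W
    bot.gripper_to(min(1,(width+clear)/W)); bot.sleep(.1); bot.move_straight([*xy,max(up,z+.08)],.2)
    s=bot.observe(); print("contact z %.4f (expected %.4f) gap %.4f t %.1f"%(zz,z,g,s["time_s"])); return zz
E
python3 - <<'E'
from h import *
P=(.647,.079); Q=(.575,.44); yp=np.radians(93); yq=np.pi/2
k=kpick([([*P,.065],yp),([*Q,.055],yq)]); print(k)
pick(P,.065,yp+k*np.pi); place(Q,.053,yq+k*np.pi,.058)
bot.move_ptp([.60,-.01,.30],down(np.pi)); im,e=snap("wrist","w2"); snap("top","t2"); print(bot.observe()["time_s"])
E
```

```text
0
gap at grip 0.0581 after lift 0.0579 force 30.0 t 7.7
contact z 0.0520 (expected 0.0530) gap 0.0576 t 13.3
15.3917
```

View pics/w2.png

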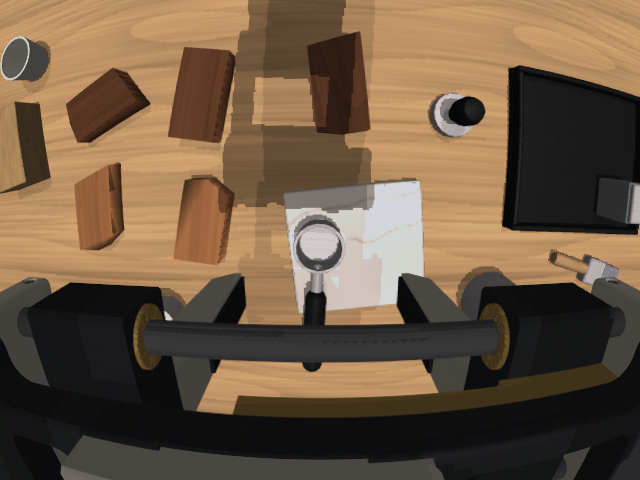

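w2 shows the tin standing in the tray and the cup rim centred near (319,242), handle straight down to (313,365). I pick it next and rotate the handle along +y for the tray. Afterwards I take low views of the dark offcuts.

```bash
python3 - <<'E'
from h import *
d=np.load("pics/w2.npz"); e=(d["p"],d["o"])
r=plane("wrist",[(293,242),(345,242),(319,215),(319,270)],.06,e); c=np.array([r[:2,0].mean(),r[:2,1].mean()]); h=plane("wrist",[(313,360)],.048,e)[0]
print(r[:,:2].tolist(),h)
P=np.array([(r[2,0]+r[3,0])/2,c[1]]); yp=np.arctan2(h[1]-P[1],h[0]-P[0]); print(P,np.degrees(yp))
Q=np.array((.478,.297)); yq=np.pi/2
k=kpick([([*P,.03],yp),([*Q,.02],yq)]); print(k)
pick(P,.030,yp+k*np.pi); place(Q,.018,yq+k*np.pi,.060)
# low oblique looks at the dark offcuts from the robot side
bot.move_ptp([.50,.0,.20],down(np.pi)); snap("wrist","w3"); print(bot.observe()["time_s"])
bot.move_ptp([.50,-.21,.22],down(np.pi)); snap("wrist","w4"); snap("top","t3");snap("scene","s3"); print(bot.observe()["time_s"])
a=cv2.imread("pics/w3.png")[:300,:];b=cv2.imread("pics/w4.png")[:300,:]
m=(255*(np.vstack([a,b])/255.)**.6).astype(np.uint8); cv2.imwrite("pics/m2.png",m)
E
```

```text
[[0.6342766572422703, -0.04142453554971737], [0.6342875924082776, 0.016998120593087317], [0.6035809073890376, -0.012159362318033695], [0.6673117998506513, -0.01225578540197119]] [ 0.79543484 -0.02039745  0.048     ]
[ 0.63544635 -0.01221321] -2.9284247209481045
0
gap at grip 0.0602 after lift 0.0587 force 29.4 t 21.0
contact z 0.0180 (expected 0.0180) gap 0.0589 t 26.7
28.5583
29.5583
```

View pics/m2.png

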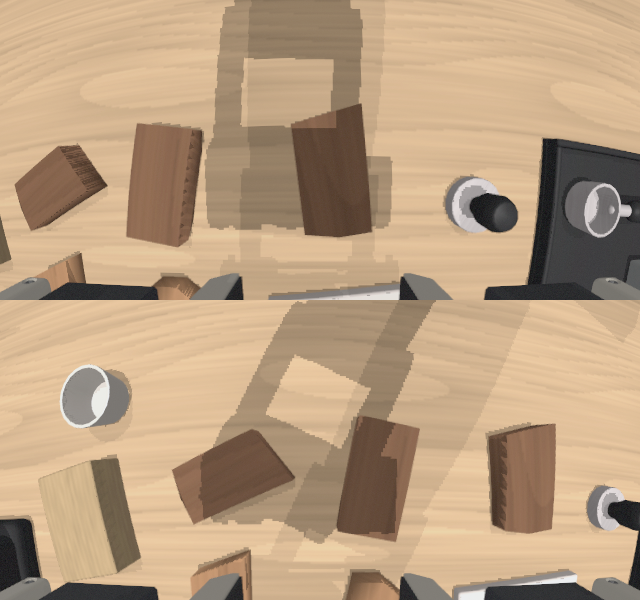

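m2 shows the three dark offcuts; the filter cup now stands in the tray. The slope directions aren't clear yet, so I'll enlarge for corner triangulation (widths will identify each piece in the gripper).

```bash
python3 - <<'E'
import cv2,numpy as np
def g(n,x,y):
    im=cv2.imread(f"pics/{n}.png")[y:y+150,x:x+133]; im=cv2.resize((255*(im/255.)**.5).astype(np.uint8),(266,300),interpolation=cv2.INTER_CUBIC)
    for k in range(0,133,20): cv2.line(im,(2*k,0),(2*k,5 if k%100 else 10),(0,0,255),1)
    for k in range(0,150,20): cv2.line(im,(0,2*k),(5,2*k),(0,0,255),1)
    return im
m=np.vstack([np.hstack([g("w3",270,95),g("w3",110,110),g("w0",140,100)]),np.hstack([g("w4",460,105),g("w4",315,105),g("w4",168,105)])])
cv2.imwrite("pics/m3.png",m)
E
```

```text
(no output)
```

View pics/m3.png

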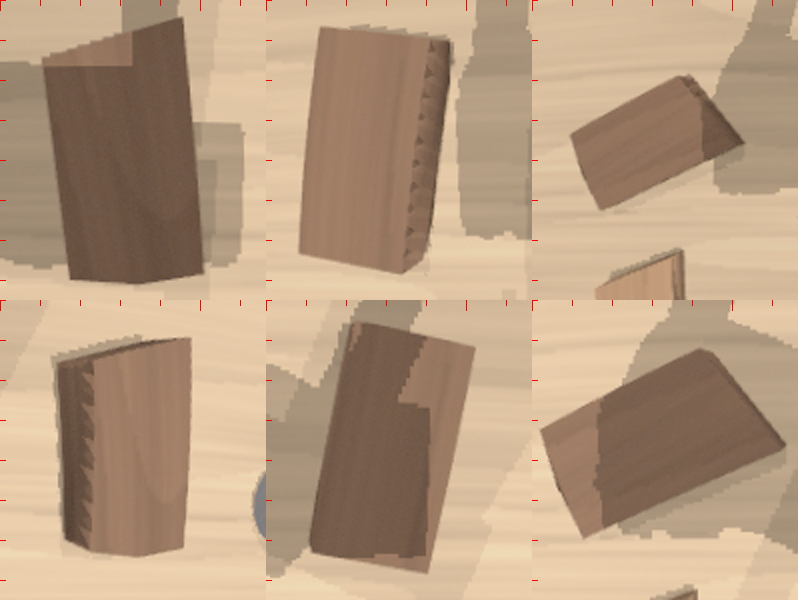

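```bash
python3 - <<'E'
from h import *
np.set_printoptions(precision=4,suppress=True)
def E(n): d=np.load(f"pics/{n}.npz"); return d["p"],d["o"]
def tri(n1,a,n2,b):
    C1,D1=ray("wrist",a,E(n1)); C2,D2=ray("wrist",b,E(n2)); out=[]
    for u,v in zip(D1,D2):
        s=np.linalg.lstsq(np.c_[u,-v],C2-C1,rcond=None)[0]; p,q=C1+s[0]*u,C2+s[1]*v; out.append([*(p+q)/2*1000,1000*np.linalg.norm(p-q)])
    return np.array(out)
for n,(n1,a,n2,b) in dict(d1=("w3",[(291,126),(362,103.5),(372,231.5),(304,234)],"w4",[(506.5,134),(555.5,124),(552,229),(506.5,231)]),
 d2=("w3",[(137,123.5),(192.5,129),(178.5,247),(127,236.5)],"w4",[(357,115),(419.5,128.5),(396,241.5),(337.5,230)]),
 d3=("w0",[(159.5,167.5),(174,204.5),(214,138.5),(246.5,171.5)],"w4",[(172,170),(194.5,224),(252,129),(293,178)])).items(): print(n);print(tri(n1,a,n2,b))
E
```

```text
d1
[[410.2277 -25.7621  42.668    2.5485]
 [391.9439  34.9648  44.2286   0.3504]
 [506.1388  46.5738  34.7152   0.2696]
 [508.2818 -15.4698  36.8647   0.7946]]
d2
[[ 399.2717 -175.797    33.9518    0.3762]
 [ 409.9281 -116.3622   37.192     0.108 ]
 [ 519.7896 -136.3427   38.1626    0.2648]
 [ 509.1196 -193.5842   36.9972    1.0286]]
d3
[[ 449.2093 -370.8398    1.5967    0.6052]
 [ 500.2203 -331.5487   45.7734    0.3572]
 [ 411.926  -275.3286   28.0399    1.5653]
 [ 462.1471 -239.5947  -17.2297    0.8766]]
```

d1 slopes down towards +x (43 to 36 mm), so it is a wedge. d2 is level at about 112 x 58, which suggests the boat. I'll grip d2 and check the width (58 means boat), then place it on the slab and take two views of the rest.

```bash
python3 - <<'E'
from h import *
P=(.4595,-.1555); yp=np.radians(-9.8); C=(.652,.034)
k=kpick([([*P,.016],yp),([*C,.036],0)]); print(k)
g=pick(P,.016,yp+k*np.pi); assert g<.0592
place(C,.036,k*np.pi,.058)
bot.move_ptp([.60,-.18,.28],down(np.pi)); snap("wrist","w5")
bot.move_ptp([.60,-.30,.28],down(np.pi)); snap("wrist","w6"); snap("top","t6");print(bot.observe()["time_s"])
def gg(n,x,y):
    im=cv2.imread(f"pics/{n}.png")[y:y+150,x:x+133]; im=cv2.resize((255*(im/255.)**.5).astype(np.uint8),(266,300),interpolation=cv2.INTER_CUBIC)
    for q in range(0,133,20): cv2.line(im,(2*q,0),(2*q,5 if q%100 else 10),(0,0,255),1)
    for q in range(0,150,20): cv2.line(im,(0,2*q),(5,2*q),(0,0,255),1)
    return im
def auto(n,X,e):
    u=proj("wrist",[X],e)[0]; return int(np.clip(u[0]-66,0,507)),int(np.clip(u[1]-75,0,330))
rows=[]
for n in ("w5","w6"):
    d=np.load(f"pics/{n}.npz"); e=(d["p"],d["o"]); r=[]
    for X in ([.46,-.30,.03],[.60,-.318,.03],[.615,-.159,.03]): x,y=auto(n,X,e); print(n,X,x,y); r.append(gg(n,x,y))
    rows.append(np.hstack(r))
cv2.imwrite("pics/m4.png",np.vstack(rows))
E
```

```text
0
gap at grip 0.0579 after lift 0.0581 force 30.0 t 35.4
contact z 0.0350 (expected 0.0360) gap 0.0579 t 40.8
44.4667
w5 [0.46, -0.3, 0.03] 149 15
w5 [0.6, -0.318, 0.03] 137 136
w5 [0.615, -0.159, 0.03] 273 148
w6 [0.46, -0.3, 0.03] 255 11
w6 [0.6, -0.318, 0.03] 239 135
w6 [0.615, -0.159, 0.03] 375 149
```

View pics/m4.png

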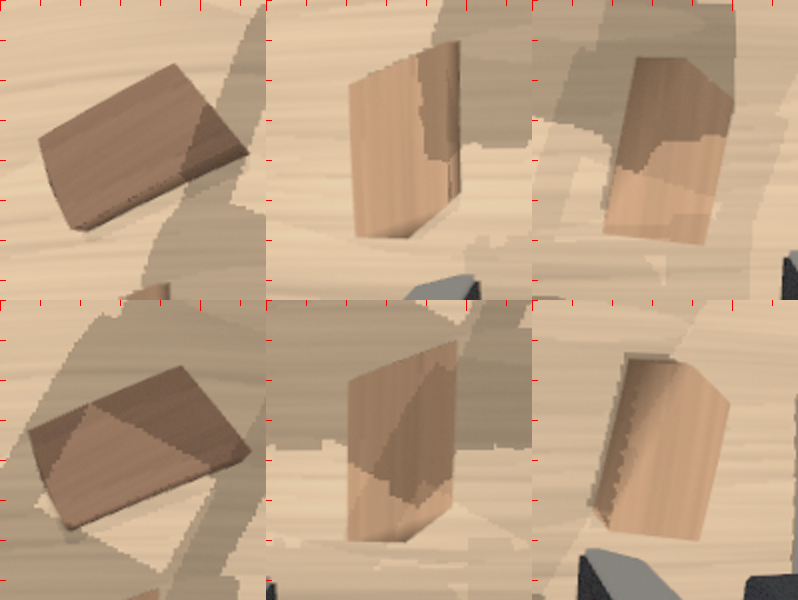

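w5 and w6 show the remaining offcuts clearly, and the boat gripped at 57.9 mm, so it is confirmed. I triangulate their top corners.

```bash
cat >> h.py <<'E'
def E(n): d=np.load(f"pics/{n}.npz"); return d["p"],d["o"]
def tri(n1,a,n2,b):
    C1,D1=ray("wrist",a,E(n1)); C2,D2=ray("wrist",b,E(n2)); out=[]
    for u,v in zip(D1,D2):
        s=np.linalg.lstsq(np.c_[u,-v],C2-C1,rcond=None)[0]; p,q=C1+s[0]*u,C2+s[1]*v; out.append([*(p+q)/2*1000,1000*np.linalg.norm(p-q)])
    return np.array(out)
E
python3 - <<'E'
from h import *
np.set_printoptions(precision=1,suppress=True)
print("d3 L B N R");print(tri("w5",[(168,84.5),(185,130),(236.5,47.5),(273,91)],"w6",[(269,76.5),(289,125),(346,44),(380,87)]))
print("br2 NL FL NR");print(tri("w5",[(178,177.5),(182,254.5),(234,156)],"w6",[(280,175.5),(280,255.5),(334,156)]))
print("br1 N2 NR FR FL");print(tri("w5",[(349.5,176.5),(374,197),(359.5,270),(308.5,264.5)],"w6",[(454,180.5),(473.5,201),(458.5,269),(415,264)]))
print("rays z=.037, d3 w6", plane("wrist",[(269,76.5),(289,125),(346,44),(380,87)],.037,E("w6"))[:,:2]*1000)
print("br2 w6 z.036 NL FL NR FRcut", plane("wrist",[(280,175.5),(280,255.5),(334,156),(332,238.5),(308,256)],.036,E("w6"))[:,:2]*1000)
print("br1 w5 z.038 NL N2 NR FR FL", plane("wrist",[(325.5,176.5),(349.5,176.5),(374,197),(359.5,270),(308.5,264.5)],.038,E("w5"))[:,:2]*1000)
E
```

```text
d3 L B N R
[[ 447.8 -358.1   31.4    0.1]
 [ 504.  -335.8   32.9    0.4]
 [ 413.1 -273.5   39.5    0.7]
 [ 461.1 -234.2   24.2    5.2]]
br2 NL FL NR
[[ 559.4 -346.2   33.5    0.9]
 [ 651.8 -348.4   33.     0.1]
 [ 538.1 -285.4    0.     1.6]]
br1 N2 NR FR FL
[[ 561.9 -149.    37.7    1.5]
 [ 585.2 -120.8   33.1    2.1]
 [ 667.6 -136.    40.4    0.2]
 [ 657.6 -194.2   50.1    0.2]]
rays z=.037, d3 w6 [[ 448.9 -357.4]
 [ 504.1 -335.5]
 [ 412.  -273.3]
 [ 460.8 -236.3]]
br2 w6 z.036 NL FL NR FRcut [[ 559.7 -345.9]
 [ 651.  -348. ]
 [ 538.5 -286.6]
 [ 631.  -288.5]
 [ 651.6 -315.8]]
br1 w5 z.038 NL N2 NR FR FL [[ 561.3 -175.3]
 [ 561.1 -149.1]
 [ 583.6 -121.5]
 [ 668.3 -135.8]
 [ 661.5 -194.6]]
```

Brown 2 is the board: top at 33 mm, sides of 91 and 93 mm. Brown 1 is wedge_b with its thick end far. d1 fits wedge_a (62 mm) and d3 fits wedge_c. I'll place the board, then probe both ends of each wedge with the closed fingertips to confirm the slope directions.

```bash
cat > plan.py <<'E'
import numpy as np
C=np.array([.652,.034])
WB=dict(a=((.4485,.0095),5.9),b=((.6165,-.1565),169.8),c=((.4543,-.295),-66.7))
E
python3 - <<'E'
from h import *; from plan import *
P=(.5945,-.317); yp=np.radians(-1.3)
k=kpick([([*P,.010],yp),([*C,.07],0)]); print(k)
g=pick(P,.010,yp+k*np.pi); assert g>.0588
place(C,.070,k*np.pi,.060)
bot.gripper_to(0)
for w in "bca":
    (x,y),hd=WB[w]; u=np.array([np.cos(np.radians(hd)),np.sin(np.radians(hd))]); o=down(np.radians(hd) if w!="b" else np.radians(hd-180))
    if bot.ik([x,y,.08],o) is None: o=down(np.pi)
    for s in (-.033,.033):
        q=[x+s*u[0],y+s*u[1]]; bot.move_ptp([*q,.08],o)
        print(w,"x=%.3f"%s,"top z %.4f"%guarded([*q,.044],o,depth=.02,f=3),"t %.1f"%bot.observe()["time_s"]); bot.move_straight([*q,.08],.2)
E
```

```text
0
gap at grip 0.0598 after lift 0.0599 force 30.0 t 50.1
contact z 0.0690 (expected 0.0700) gap 0.0598 t 55.6
b x=-0.033 top z 0.0430 t 59.8
b x=0.033 top z 0.0360 t 64.3
c x=-0.033 top z 0.0400 t 68.2
c x=0.033 top z 0.0350 t 72.9
a x=-0.033 top z 0.0440 t 76.4
a x=0.033 top z 0.0370 t 80.6
```

All three slope directions are confirmed (b 43/36, c 40/35, a 44/37). Next I stack a, b and c at about 120° to each other.

```bash
cat >> plan.py <<'E'
from scipy.spatial.transform import Rotation as Ro
AL=dict(a=np.arctan(12/118),b=np.arctan(10/104),c=np.arctan(10/112)); TH=dict(a=0.,b=np.radians(126.3),c=np.radians(-119.9))
def ti(w): t=TH[w]; return Ro.from_rotvec(AL[w]*np.array([-np.sin(t),np.cos(t),0]))
T=dict(a=Ro.identity(),b=ti("a"),c=ti("a")*ti("b"),top=ti("a")*ti("b")*ti("c"))
S=dict(a=.0935,b=.1335,c=.1725,top=.2095)
WID=dict(a=.062,b=.058,c=.060)
def stack(w,h=.014,dz=0.,xy=None,hd=None):
    from h import pick,place,kpick
    (p,hd0)=WB[w]; p=xy if xy is not None else p; yp=np.radians(hd0 if hd is None else hd)
    n=T[w].as_matrix()[:,2]; q=np.array([*C,S[w]+dz])+h*n; yq=TH[w]
    k=kpick([([*p,h],yp),(q,yq)]); print(w,"k",k)
    g=pick(p,h,yp+k*np.pi,up=.24 if w=="a" else .28); assert abs(g-WID[w])<.0011,g
    return place(q[:2],q[2],yq+k*np.pi,WID[w],tilt=T[w].as_matrix(),up=.24 if w=="a" else .28)
E
python3 - <<'E'
from h import *; from plan import *
print("top tilt deg",np.degrees(T["top"].magnitude()))
stack("a")
bot.move_ptp([.60,-.06,.36],down(np.pi)); snap("wrist","w7"); snap("scene","s7"); snap("top","t7"); print(bot.observe()["time_s"])
a=cv2.imread("pics/w7.png")[:300]; b=cv2.imread("pics/s7.png")[120:420]; cv2.imwrite("pics/m5.png",np.vstack([a,b]))
E
```

```text
top tilt deg 0.2243121241618948
a k 0
gap at grip 0.0619 after lift 0.0615 force 30.0 t 85.3
contact z 0.1075 (expected 0.1075) gap 0.0620 t 89.8
92.7583
```

View pics/m5.png

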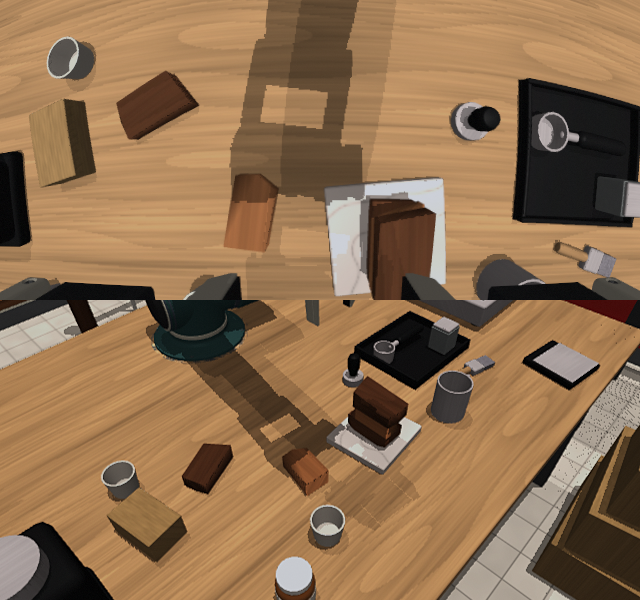

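The pile of boat, board and wedge_a sits in the middle of the slab, and the tin and filter holder are in the tray. I continue with b and c.

```bash
python3 - <<'E'
from h import *; from plan import *
z=stack("b"); n=T["b"].as_matrix()[:,2]; dz=z-(S["b"]+.014*n[2]); print("dz",dz)
stack("c",dz=np.clip(dz,-.004,.004))
bot.move_ptp([.60,.034,.40],down(np.pi)); snap("wrist","w8"); snap("scene","s8"); snap("top","t8"); print(bot.observe()["time_s"])
a=cv2.imread("pics/w8.png")[:300]; b=cv2.imread("pics/s8.png")[120:270,280:600]; cv2.imwrite("pics/m6.png",np.vstack([a,cv2.resize(b,(640,300),interpolation=2)]))
E
```

```text
b k 0
gap at grip 0.0581 after lift 0.0579 force 29.9 t 96.9
contact z 0.1474 (expected 0.1474) gap 0.0582 t 101.5
dz 0.0
c k 1
gap at grip 0.0600 after lift 0.0597 force 30.0 t 106.3
contact z 0.1874 (expected 0.1864) gap 0.0597 t 110.7
112.725
```

View pics/m6.png

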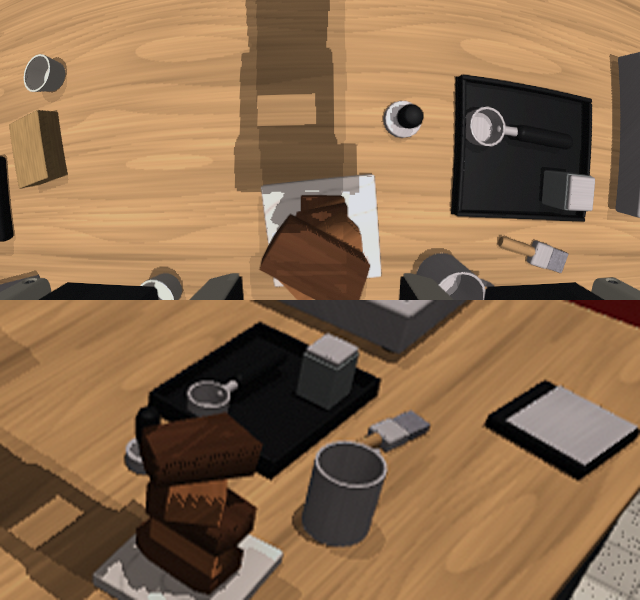

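m6 shows the full five-piece pile with a level-looking top, centred on the slab, and the tamper at (404,119). I take a close look at the tamper, then pick it.

```bash
python3 - <<'E'
from h import *; from plan import *
np.set_printoptions(precision=4,suppress=True)
print("w8",plane("wrist",[(404,120)],.015,E("w8"))[0,:2],plane("wrist",[(411,117)],.08,E("w8"))[0,:2],"w7",plane("wrist",[(485,119)],.08,E("w7"))[0,:2])
bot.gripper_to(.8)
bot.move_ptp([.53,.154,.22],down(np.pi)); im,e=snap("wrist","w9")
hsv=cv2.cvtColor(im,cv2.COLOR_BGR2HSV)
u=proj("wrist",[[.483,.154,.02]],e)[0]
m=((hsv[...,1]<60)&(hsv[...,2]>90)).astype(np.uint8); k=((hsv[...,2]<60)).astype(np.uint8)
yy,xx=np.mgrid[:480,:640]; near=np.hypot(xx-u[0],yy-u[1])<60; m*=near; k*=near
def big(m):
    c=max(cv2.findContours(m,0,2)[0],key=cv2.contourArea); return cv2.convexHull(c)
hb=big(m); (cx,cy),ax,an=cv2.fitEllipse(hb); print("base",cx,cy,ax,plane("wrist",[(cx,cy)],.013,e)[0,:2])
M=cv2.moments(big(k)); q=(M["m10"]/M["m00"],M["m01"]/M["m00"]); print("dark",q,M["m00"],plane("wrist",[q],.06,e)[0,:2],"pred",u)
print("c top centre",C+.037*T["c"].as_matrix()[:2,2],bot.observe()["time_s"])
cr=im[max(0,int(u[1])-80):int(u[1])+80,int(u[0])-100:int(u[0])+100]; cv2.imwrite("pics/m7.png",cv2.resize(cr,None,fx=3,fy=3))
for y in (0,np.pi/2,-np.pi/2,np.pi): print(y,bot.ik([.483,.154,.039],down(y)) is not None, bot.ik([*C,.33],down(y)) is not None)
E
```

```text
w8 [0.484  0.1567] [0.4854 0.1516] w7 [0.4848 0.1465]
base 322.2300109863281 168.68304443359375 (55.613887786865234, 56.066959381103516) [0.4823 0.1547]
dark (322.46693005560434, 171.5477026631548) 1139.0 [0.4826 0.1547] pred [321.5649 169.7433]
c top centre [0.6536 0.0369] 113.9417
0 True True
1.5707963267948966 True True
-1.5707963267948966 True False
3.141592653589793 True True
```

```bash
python3 - <<'E'
from h import *; from plan import *
P=(.483,.1545); Q=C+.037*T["c"].as_matrix()[:2,2]
g=pick(P,.039,np.pi,up=.34,opening=.8); assert .028<g<.037
place(Q,.211+.039,np.pi,g,up=.34,clear=.03,f=4)
bot.move_ptp([.50,.034,.40],down(np.pi)); bot.sleep(.5); snap("wrist","w10"); snap("scene","s10"); snap("top","t10"); print(bot.observe()["time_s"])
a=cv2.imread("pics/t10.png")[130:330,90:490]; b=cv2.imread("pics/s10.png")[100:275,260:610]; cv2.imwrite("pics/m8.png",np.vstack([cv2.resize(a,(600,300),interpolation=2),cv2.resize(b,(600,300),interpolation=2)]))
E
```

```text
gap at grip 0.0329 after lift 0.0327 force 30.0 t 117.4
contact z 0.2490 (expected 0.2500) gap 0.0325 t 121.9
123.2583
```

View pics/m8.png

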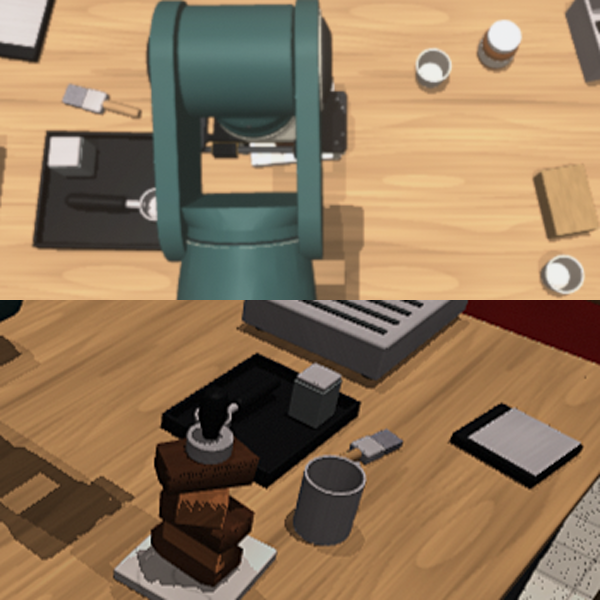

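The tamper stands upright on the finished pile, the tin and filter holder are in the tray, and the bystanders look undisturbed.

```bash
python3 -c "
from h import *
bot.move_ptp([.45,-.2,.40],down(np.pi)); print(bot.finish_job())"
```

```text
the job is handed in; nothing more can be done
None
```

I handed the job in at about 124 s on the robot's clock: the tin and filter holder are in the black tray, the five offcuts are piled on the middle of the slab with the wedges turned about 120° apart (computed top tilt about 0.2°), and the tamper stands upright on top.

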